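# Balance the centrifuge rotor

### The arm

A 7-joint arm with a two-finger parallel gripper is mounted at the origin on a cart in front of the work surface, level with it; the furniture and walls round the work are solid. World frame = base frame: x ahead of the robot, y to its left, z up, the work surface at z = 0. Lengths are in m, angles in rad, forces in N, time in s.
With the tool pointing down it reaches from about 0.35 to 0.9 m from the base axis. Payload 8.1 kg.
Tool frame: the origin (TCP) lies between the finger pads; the fingertips stand 22 mm ahead of it and the grasp point (between the pads) lies 3 mm ahead of it; z points along the fingers, x is the direction in which the jaws open and shut, and the axes are right-handed (so a half turn about z gives the same grasp; the last joint's range is limited). The gripper opens to 92 mm and grips with 3 to 60 N. Pads are 19 mm wide; open, the fingers measure 130 mm over their backs; the gripper's body (75 mm by 190 mm) begins 47 mm behind the grasp point.
Start: joints at [1.13, 0.434, 0.025, 1.573, -0.012, 1.134, -0.075], TCP at [0.207, -0.59, 0.249] pointing down, gripper open.
Joint ranges: [-2.62, 2.62], [-0.44, 2.09], [-1.27, 1.32], [0.08, 2.57], [-1.32, 4.46], [0.12, 2], [-2.74, 2.74]. Speed limits (rad/s): [2.22, 2.22, 3.01, 3.01, 3.14, 3.14, 3.14].

### API

Orientations are given as a rotation vector (axis times angle).
In Python, from cell import arm, vision, order gives the robot as it stands.
- The arm moves only by the tool apply_moves, never from a script. Its argument "commands" is a list of rows, each a list of 6 numbers: the shift along the tool's x, y, z in cm, then the turn, a rotation vector about the tool's x, y, z in rad. A call has 1 to 5 rows; each row shifts and turns the commanded pose from where the row before left it, along the tool's axes as they then stand; what a row does not reach is not made up. A row lasts 1/10 s, in which the tool goes at most 50 mm and 8.59 degrees, less where a joint would pass 70% of its speed; a pose out of reach is approached as far as the arm can. A call with a gripper value outside its range is refused whole. "claw" is the closure, from -1 (fully open) to 1 (shut), so that 0 is half open, set as the call begins (left out, the last holds). The fingers move at their own pace and stop on an object; "newtons" is the grip in N (left out, the last holds). Time passes only in rows, so rows that do not move let the fingers close. It gives the time, the measured TCP pose, the force and the opening at its end, in the units of the state.
- arm.observe(): the state, without advancing time (a new reading comes with each control period).
- vision.get_image(name): name is "scene" or "top" or "wrist"; returns (picture, depth): 420x560x3 uint8, red, green, blue; 420x560 float32, m along the optical axis (not along the pixel's ray), 0 where there is no reading.
- vision.get_calibration(name): a dict with "K" (3x3 intrinsics, pixels), "R" (3x3) and "t" (3): a world point X has camera coordinates R X + t. Camera axes: x right, y down, z forward; pixel columns grow to the right and rows downward; lengths in m; the calibration is good to about 2 mm. A picture is of the moment at which its call begins: read the wrist's pose just before it. get_calibration takes no time and is no camera call; for the wrist camera it gives the pose at the moment of the call.
- order.sign_off(): hands the job in, once; it reports no verdict.
The state is a dict: "clock": time; "joints": joint angles; "dq": joint speeds; "joint_efforts": joint torques, N m; "position": TCP position; "ee_rot": TCP orientation; "force": force on the tool from outside, world axes, zero at the start; "ft_torque": the same for the moment, N m; "width": opening from 0.0 (shut) to 1.0 (fully open).
Only numpy, scipy, OpenCV 4.12 (cv2) and the standard library are available. Lean on these libraries where they do the work, as an engineer would, in place of code of your own. Each camera call takes 0.05 s, during which the arm holds its last target.

### The job

The six-place centrifuge rotor is loaded out of balance: tubes of different kinds face each other across its middle. Rearrange the tubes so that each one stands exactly opposite the other of its own kind, all six upright and fully home in the bores; the empty rack is there for putting a tube down on the way. Do not tip a tube over, and leave the beaker and the weighing bottle where they are.

Things in the scene. Friction and masses are not known exactly. Their poses are not given: they have to be found in the camera images.
- rotor_top (a point): Centre of the top face (z = 80 mm) of the fixed grey metal centrifuge rotor, 218 mm across. Six upright 37 mm bores, all full at the start, mouths flared to 43 mm, on a circle of 80 mm radius at 0, 60 .. 300 degrees from this frame's x axis (z up); flat bore floors 56 mm below the top face (z = 24 mm). A black nut, 37 mm wide, stands 5 mm above the top face at the middle.
- park_rack: Empty grey plastic bench rack, fixed, 96 x 96 mm, 52 mm high; origin at the centre of its underside, z up. Four round 37 mm holes at +-22, +-22 mm along its own x and y; a tube put in a hole stands on the rack's floor, 6 mm above the bench. Every hole takes any of the six tubes.
- wide_cap_tube_1_mid (a point): One of two alike: tall centrifuge tube with a broad cap. Translucent body 30 mm wide, white screw cap 36 mm wide and 18 mm high on top, 115 mm high in all, 70 g. Flat bevelled foot. Can be gripped by the cap from above. This point: on its axis, half-way up; z to the cap. In a bore its top is 59 mm above the rotor's top face.
- wide_cap_tube_2_mid (a point): One of two alike: tall centrifuge tube with a broad cap. Translucent body 30 mm wide, white screw cap 36 mm wide and 18 mm high on top, 115 mm high in all, 70 g. Flat bevelled foot. Can be gripped by the cap from above. This point: on its axis, half-way up; z to the cap. In a bore its top is 59 mm above the rotor's top face.
- necked_bottle_1_mid (a point): One of two alike: short centrifuge bottle with sloping shoulders. Translucent body 30 mm wide up to 66 mm, then a neck and a white cap 26 mm wide and 20 mm high, 95 mm high in all, 60 g. Flat bevelled foot. Can be gripped by the cap from above. This point: on its axis, half-way up; z to the cap. In a bore its top is 39 mm above the rotor's top face.
- necked_bottle_2_mid (a point): One of two alike: short centrifuge bottle with sloping shoulders. Translucent body 30 mm wide up to 66 mm, then a neck and a white cap 26 mm wide and 20 mm high, 95 mm high in all, 60 g. Flat bevelled foot. Can be gripped by the cap from above. This point: on its axis, half-way up; z to the cap. In a bore its top is 39 mm above the rotor's top face.
- sleeved_tube_1_mid (a point): One of two alike: slim centrifuge tube fixed in an adapter sleeve, one piece. Black sleeve 32 mm wide, 66 mm high; slim translucent tube 17 mm wide above it, white cap 20 mm wide and 14 mm high, 110 mm high in all, 50 g. Flat bevelled foot. Can be gripped by the cap from above. This point: on its axis, half-way up; z to the cap. In a bore its top is 54 mm above the rotor's top face.
- sleeved_tube_2_mid (a point): One of two alike: slim centrifuge tube fixed in an adapter sleeve, one piece. Black sleeve 32 mm wide, 66 mm high; slim translucent tube 17 mm wide above it, white cap 20 mm wide and 14 mm high, 110 mm high in all, 50 g. Flat bevelled foot. Can be gripped by the cap from above. This point: on its axis, half-way up; z to the cap. In a bore its top is 54 mm above the rotor's top face.
- beaker_mid (a point): Small empty plastic beaker, 54 mm across and 74 mm high, standing on the bench, not part of the job. This point is at its centre, half-way up.
- weigh_jar_mid (a point): Small glass weighing bottle with a lid, 35 mm across and 65 mm high, standing on the bench, not part of the job. This point is at its centre, half-way up.
There are look-alikes about, which are no part of the job. What is shaped like the part that bears necked_bottle_1_mid but brown or red is not meant.

How it is judged:
At the end, for the whole second after the job is handed in: All six tubes stand upright (within 7 degrees) on the floors of the rotor's bores (height within 6 mm, axis 70 to 90 mm from the rotor's axis), and the two of each kind are in opposite bores (over 148 mm apart; exact is 160 mm), released and at rest (height (world z) of wide_cap_tube_1_mid between 0.0755 and 0.0875 m and angle between each of wide_cap_tube_1_mid, wide_cap_tube_2_mid, necked_bottle_1_mid, necked_bottle_2_mid, sleeved_tube_1_mid, sleeved_tube_2_mid's own z axis and vertical below 0.12 rad and horizontal distance between wide_cap_tube_1_mid and rotor_top between 0.07 and 0.09 m and height (world z) of wide_cap_tube_2_mid between 0.0755 and 0.0875 m and horizontal distance between wide_cap_tube_2_mid and rotor_top between 0.07 and 0.09 m and height (world z) of necked_bottle_1_mid between 0.0655 and 0.0775 m and horizontal distance between necked_bottle_1_mid and rotor_top between 0.07 and 0.09 m and height (world z) of necked_bottle_2_mid between 0.0655 and 0.0775 m and horizontal distance between necked_bottle_2_mid and rotor_top between 0.07 and 0.09 m and height (world z) of sleeved_tube_1_mid between 0.073 and 0.085 m and horizontal distance between sleeved_tube_1_mid and rotor_top between 0.07 and 0.09 m and height (world z) of sleeved_tube_2_mid between 0.073 and 0.085 m and horizontal distance between sleeved_tube_2_mid and rotor_top between 0.07 and 0.09 m and horizontal distance between wide_cap_tube_1_mid and wide_cap_tube_2_mid above 0.148 m and horizontal distance between necked_bottle_1_mid and necked_bottle_2_mid above 0.148 m and horizontal distance between sleeved_tube_1_mid and sleeved_tube_2_mid above 0.148 m); the robot touches nothing.
It fails at once if a centrifuge tube is tipped over (angle between any of wide_cap_tube_1_mid, wide_cap_tube_2_mid, necked_bottle_1_mid, necked_bottle_2_mid, sleeved_tube_1_mid, sleeved_tube_2_mid's own z axis and vertical above 0.7 rad).
It fails at once if the beaker or the weighing bottle is pushed away or knocked over (distance of any of beaker_mid, weigh_jar_mid from where it was at the start of the episode above 0.03 m or angle between any of beaker_mid, weigh_jar_mid's own z axis and vertical above 0.5 rad).
It also fails if it takes over 96 s, if anything falls off the work surface, if the arm or the gripper's body presses on something with over 40 N, if the wrist force passes 120 N, or if a joint passes its speed limit or range.

## Working session

There is one attempt and no reset: what is moved stays moved. The work goes in short steps, Python scripts to look and compute and a tool call to move; the robot and the scene stay as the last step left them, time stands still between calls to the robot, and variables do not carry over. Pictures are saved under pics/ and viewed, and the job is handed in when it is done.

Besides the shell and the picture viewer there is one more tool, called after "Request:" by a JSON object that holds its "name" and its "arguments", one argument or row to a line. apply_moves: Moves the arm, as the interface text tells. Its arguments: {"type":"object","properties":{"commands":{"type":"array","items":{"type":"array","items":{"type":"number"}}},"claw":{"type":"number"},"newtons":{"type":"number"}},"required":["commands"]}

```bash
mkdir -p pics; ls; cat > h.py <<'E'
import numpy as np, cv2
from cell import arm, vision, order
def snap(n,f):
    im,d=vision.get_image(n); cv2.imwrite('pics/'+f+'.png',im[:,:,::-1]); np.savez('pics/'+f+'.npz',im=im,d=d,**vision.get_calibration(n)); return im,d
E
python3 - <<'E'
from h import *
np.set_printoptions(precision=4,suppress=True)
print(arm.observe())
for n in ['scene','top','wrist']:
    snap(n,n+'0'); print(n,vision.get_calibration(n))
E
```

```text
pics
{'clock': 0.0, 'joints': array([ 1.1304,  0.4352,  0.025 ,  1.5741, -0.0116,  1.134 , -0.0751]), 'dq': array([ 0.0017,  0.001 , -0.0002,  0.0014, -0.0008, -0.0012, -0.0004]), 'joint_efforts': array([  0.0006, -66.7854,   0.9853, -31.4464,  -0.0606,   0.0429,
         0.0002]), 'position': array([ 0.2069, -0.5892,  0.248 ]), 'ee_rot': array([-2.5626,  1.816 ,  0.0021]), 'force': array([ 0.3032,  0.8994, -0.1419]), 'ft_torque': array([ 0.0257,  0.0214, -0.0345]), 'width': 0.9998054046282983}
scene {'K': array([[540.1179,   0.    , 273.8862],
       [  0.    , 540.1179, 206.3263],
       [  0.    ,   0.    ,   1.    ]]), 'R': array([[-0.8349, -0.5505,  0.0003],
       [-0.3427,  0.5194, -0.7828],
       [ 0.4307, -0.6537, -0.6223]]), 't': array([0.2884, 0.334 , 0.932 ])}
top {'K': array([[459.6736,   0.    , 275.7822],
       [  0.    , 459.6736, 210.2162],
       [  0.    ,   0.    ,   1.    ]]), 'R': array([[-0.0133, -0.9992,  0.039 ],
       [-0.9916,  0.0082, -0.1293],
       [ 0.1289, -0.0404, -0.9908]]), 't': array([-0.2371,  0.5093,  0.8629])}
wrist {'K': array([[343.8833,   0.    , 271.7862],
       [  0.    , 343.8833, 211.4359],
       [  0.    ,   0.    ,   1.    ]]), 'R': array([[ 0.3314, -0.9435, -0.0021],
       [-0.9019, -0.3175,  0.2929],
       [-0.277 , -0.0952, -0.9561]]), 't': array([-0.6243, -0.0353,  0.392 ])}
```

View pics/scene0.png

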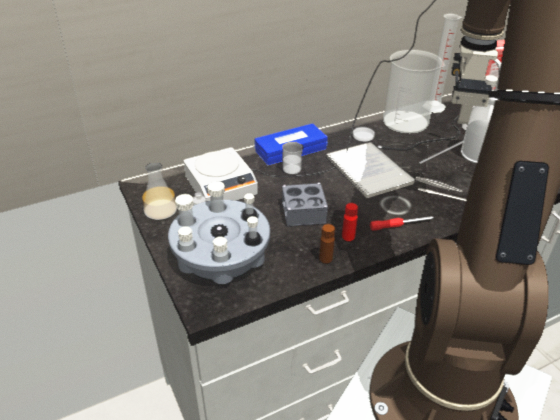

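View pics/top0.png

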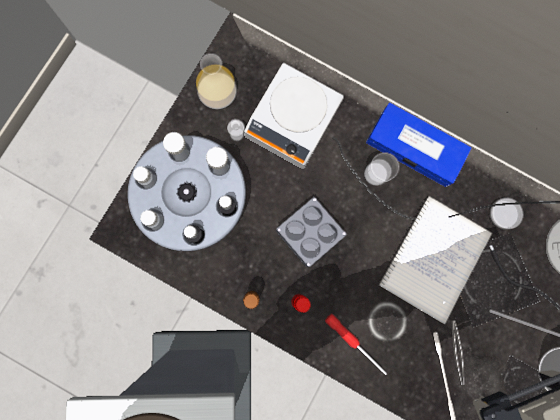

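View pics/wrist0.png

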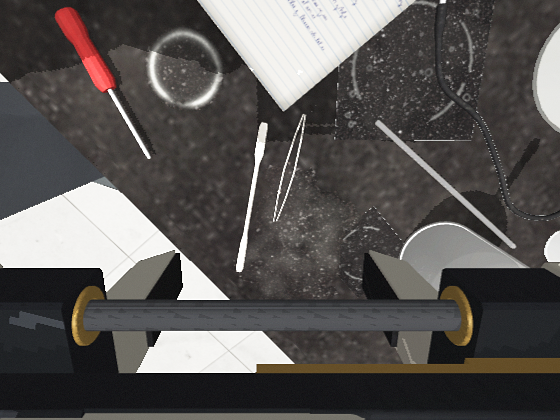

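```bash
cat >> h.py <<'E'
def load(f): return dict(np.load('pics/'+f+'.npz'))
def ray(c,u,v,z):
    o=-c['R'].T@c['t']; d=c['R'].T@np.linalg.solve(c['K'],[u,v,1.0]); return o+d*(z-o[2])/d[2]
def cloud(c):
    v,u=np.mgrid[:420,:560]; p=np.stack([u,v,np.ones_like(u)],-1)@np.linalg.inv(c['K']).T*c['d'][...,None]
    return (p-c['t'])@c['R']
def proj(c,X):
    p=(np.asarray(X)@c['R'].T+c['t'])@c['K'].T; return p[...,:2]/p[...,2:]
E
python3 - <<'E'
from h import *
np.set_printoptions(precision=4,suppress=True)
c=load('top0'); P=cloud(c)
im=c['im']; print(P[190,130],P[190,165],P[160,200])
cv2.imwrite('pics/topz.png',cv2.resize(im[120:265,115:350,::-1],None,fx=3.4,fy=3.4,interpolation=cv2.INTER_CUBIC)[:600,:800])
# points above rotor face
Z=P[...,2]; ok=c['d']>0
m=(ok&(Z>.105)&(Z<.16)).astype(np.uint8); m[:, 260:]=0; m[:110]=0;m[270:]=0
n,l,s,ce=cv2.connectedComponentsWithStats(m)
for i in range(1,n):
    if s[i,4]>20:
        q=P[l==i]; t=np.percentile(q[:,2],90); w=q[q[:,2]>t-.006]; print(s[i,4],ce[i],t,w.mean(0),w[:,:2].max(0)-w[:,:2].min(0))
# rotor face
m=ok&(abs(Z-.08)<.003); m[:, 260:]=0; m[:110]=0;m[270:]=0
q=P[m]; (x,y),r=cv2.minEnclosingCircle(q[:,:2].astype(np.float32)); print('rotor',x,y,r,len(q))
for sl in [(slice(195,270),slice(270,352))]:
    m=np.zeros_like(ok); m[sl]=1; m&=ok&(abs(Z-.052)<.004); q=P[m]; rr=cv2.minAreaRect(q[:,:2].astype(np.float32)); print('rack',rr,q[:,2].mean())
print('nut',ray(c,186,191,.085))
E
```

```text
[0.5411 0.0289 0.0808] [ 0.5428 -0.0329  0.0687] [ 0.5977 -0.0995  0.08  ]
389 [173.8098 143.6838] 0.14101441826330524 [ 0.6148 -0.0596  0.1392] [0.035  0.0351]
377 [216.321  157.9814] 0.1409659158745702 [ 0.5884 -0.1349  0.1391] [0.0362 0.0352]
203 [140.8768 174.3941] 0.12082810551617833 [0.5634 0.001  0.1191] [0.0253 0.0258]
120 [224.575  202.1083] 0.1357310209722209 [ 0.51   -0.1491  0.1339] [0.0194 0.0192]
203 [148.197  217.9015] 0.12071560484706317 [ 0.4848 -0.0136  0.1189] [0.027  0.0264]
127 [189.6063 231.9764] 0.1357201873340448 [ 0.458  -0.0887  0.1341] [0.0191 0.0203]
rotor 0.5367063879966736 -0.07363730669021606 0.1090828999876976 6212
rack ((0.4630483388900757, -0.30895179510116577), (0.09601205587387085, 0.09626924991607666), 39.79618453979492) 0.0521259476960893
nut [ 0.5378 -0.0748  0.085 ]
```

View pics/topz.png

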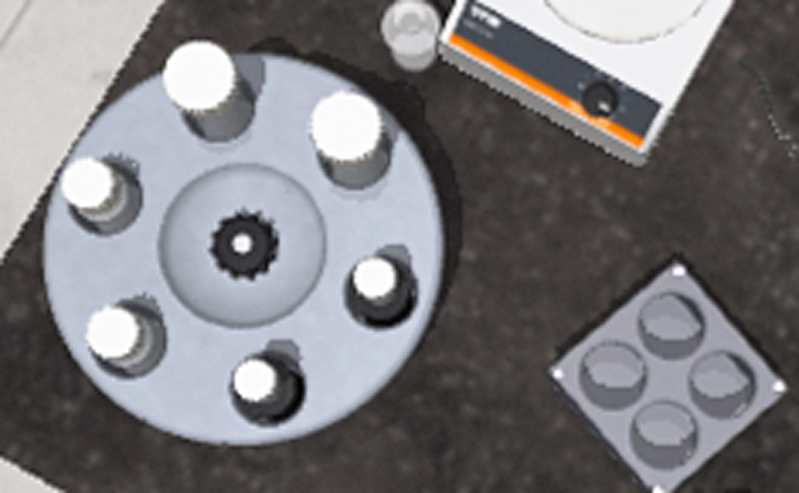

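```bash
python3 - <<'E'
from h import *
np.set_printoptions(precision=4,suppress=True)
c=load('scene0'); P=cloud(c); Z=P[...,2]; ok=c['d']>0
near=ok&(np.hypot(P[...,0]-.5366,P[...,1]+.074)<.13)
m=(near&(Z>.105)&(Z<.16)).astype(np.uint8)
n,l,s,ce=cv2.connectedComponentsWithStats(m)
for i in range(1,n):
    if s[i,4]>20:
        q=P[l==i]; t=np.percentile(q[:,2],95); w=q[q[:,2]>t-.0025]; print(s[i,4],ce[i],t,(w.max(0)+w.min(0))/2,w[:,:2].max(0)-w[:,:2].min(0))
q=P[near&(abs(Z-.08)<.0025)]; (x,y),r=cv2.minEnclosingCircle(q[:,:2].astype(np.float32)); print('rotor',x,y,r)
m=ok&(abs(Z-.052)<.003)&(np.hypot(P[...,0]-.463,P[...,1]+.309)<.08); q=P[m]; rr=cv2.minAreaRect(q[:,:2].astype(np.float32)); print('rack',rr)
c=load('top0'); P=cloud(c);Z=P[...,2]
for nm,(u0,u1,v0,v1) in dict(flask=(190,240,50,112),jar=(226,246,118,142),bal=(245,340,65,165),beaker=(362,402,150,190)).items():
    q=P[v0:v1,u0:u1].reshape(-1,3); q=q[q[:,2]>.012]; print(nm,q[:,2].max(),q.mean(0))
T=cv2.Rodrigues(arm.observe()['ee_rot'])[0]; print(T)
E
```

```text
282 [215.4362 190.7234] 0.13920212309456534 [ 0.5884 -0.1328  0.139 ] [0.0341 0.037 ]
309 [183.8641 204.5081] 0.13894612260148334 [ 0.6147 -0.059   0.1388] [0.0332 0.035 ]
126 [248.4444 200.7143] 0.13402874255123362 [ 0.5097 -0.1488  0.1342] [0.0178 0.0213]
138 [251.6377 224.3406] 0.13396103822387087 [ 0.4579 -0.0871  0.1332] [0.0184 0.0169]
152 [184.4079 233.1842] 0.11927034668624724 [0.5632 0.0021 0.1189] [0.0244 0.024 ]
152 [219.2829 243.2368] 0.11967296148106012 [ 0.4856 -0.0105  0.1193] [0.0229 0.0245]
rotor 0.5365089774131775 -0.07175088673830032 0.10956382006406784
rack ((0.4620770215988159, -0.3072472810745239), (0.0967295840382576, 0.10343753546476364), 40.31462097167969)
flask 0.9301271971262712 [ 0.7521 -0.1257  0.0734]
jar 0.06784240258255987 [ 0.6672 -0.1656  0.0479]
bal 0.9301271971262712 [ 0.6894 -0.2768  0.0664]
beaker 0.9301271971262712 [ 0.5899 -0.4553  0.0485]
[[ 0.3313 -0.9435 -0.0005]
 [-0.9435 -0.3313  0.0011]
 [-0.0012  0.0001 -1.    ]]
```

Request:
{"name": "apply_moves", "arguments": {
  "commands": [
    [0,0,0,0,0,0.113],
    [0,0,0,0,0,0.113],
    [0,0,0,0,0,0.113],
    [0,0,0,0,0,0],
    [0,0,0,0,0,0]
  ],
  "claw": 0
}}

```text
clock: 0.65
position: [0.2072, -0.5895, 0.2485]
ee_rot: [-2.224, 2.219, 0.001]
force: [-0.2, 1.3, 0.5]
width: 0.617
```

Request:
{"name": "apply_moves", "arguments": {
  "commands": [
    [-3.5,-1.75,0,0,0,0],
    [-3.5,-1.75,0,0,0,0],
    [-3.5,-1.75,0,0,0,0],
    [-3.5,-1.75,0,0,0,0],
    [-3.5,-1.75,0,0,0,0]
  ]
}}

```text
clock: 1.15
position: [0.2953, -0.4133, 0.2488]
ee_rot: [2.224, -2.219, 0.0]
force: [0.5, -0.8, 0.7]
width: 0.497
```

Request:
{"name": "apply_moves", "arguments": {
  "commands": [
    [-3.5,-1.75,0,0,0,0],
    [-3.5,-1.75,0,0,0,0],
    [-3.5,-1.75,0,0,0,0],
    [-3.5,-1.75,0,0,0,0],
    [-3.5,-1.75,0,0,0,0]
  ]
}}

```text
clock: 1.65
position: [0.383, -0.2385, 0.249]
ee_rot: [2.223, -2.219, 0.001]
force: [0.2, -0.3, -0.0]
width: 0.499
```

Request:
{"name": "apply_moves", "arguments": {
  "commands": [
    [-3.5,-1.75,0,0,0,0],
    [-3.5,-1.75,0,0,0,0],
    [-3.5,-1.75,0,0,0,0],
    [0,0,0,0,0,0],
    [0,0,0,0,0,0]
  ]
}}

```text
clock: 2.15
position: [0.4353, -0.1345, 0.2487]
ee_rot: [2.225, -2.218, 0.0]
force: [-1.0, -0.3, 0.0]
width: 0.499
```

Request:
{"name": "apply_moves", "arguments": {
  "commands": [
    [-2.4,-1.15,0,0,0,0],
    [-2.3,-1.15,0,0,0,0],
    [0,0,0,0,0,0]
  ]
}}

```text
clock: 2.45
position: [0.4591, -0.0865, 0.2488]
ee_rot: [-2.223, 2.218, 0.0]
force: [-0.6, -0.8, -0.1]
width: 0.499
```

```bash
cat > w.py <<'E'
import sys
from h import *
np.set_printoptions(precision=4,suppress=True)
s=arm.observe(); f=sys.argv[1]; snap('wrist',f); print(s['clock'],s['position'],s['width'],s['force'])
c=load(f);P=cloud(c);Z=P[...,2];im=c['im']
m=((c['d']>0)&(Z>.105)&(Z<.16)&(np.hypot(P[...,0]-.5366,P[...,1]+.073)<.11)).astype(np.uint8)
n,l,st,ce=cv2.connectedComponentsWithStats(m)
for i in range(1,n):
    if st[i,4]>40:
        q=P[l==i]; t=np.percentile(q[:,2],95); w=q[q[:,2]>t-.003]; print(st[i,4],ce[i].round(),t.round(4),((w.max(0)+w.min(0))/2),w[:,:2].max(0)-w[:,:2].min(0))
E
python3 w.py w1
```

```text
2.45 [ 0.4591 -0.0865  0.2488] 0.49948274512425295 [-0.5508 -0.7928 -0.0922]
581 [235.   6.] 0.1391 [ 0.6005 -0.0628  0.1383] [0.0062 0.0247]
2874 [348.  28.] 0.1396 [ 0.5876 -0.1382  0.139 ] [0.032  0.0356]
1294 [155.  70.] 0.1196 [ 0.5643 -0.0023  0.1186] [0.0261 0.0262]
770 [359. 146.] 0.1347 [ 0.5109 -0.1522  0.1339] [0.0202 0.02  ]
1002 [183. 176.] 0.1196 [ 0.4857 -0.0167  0.1187] [0.0258 0.0271]
679 [277. 212.] 0.1345 [ 0.4591 -0.0914  0.1337] [0.0214 0.0208]
```

View pics/w1.png

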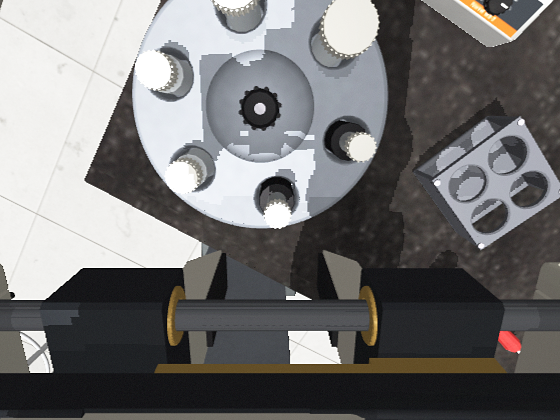

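Request:
{"name": "apply_moves", "arguments": {
  "commands": [
    [0.2,0.1,3,0,0,0],
    [0,0,3,0,0,0],
    [0,0,3,0,0,0],
    [0,0,3,0,0,0],
    [0,0,0,0,0,0]
  ]
}}

```text
clock: 3.0
position: [0.4541, -0.0918, 0.1259]
ee_rot: [2.215, -2.221, -0.007]
force: [-0.6, -1.0, 0.4]
width: 0.503
```

Request:
{"name": "apply_moves", "arguments": {
  "commands": [
    [0,0,0,0,0,0],
    [0,0,0,0,0,0],
    [0,0,0,0,0,0],
    [0,0,0,0,0,0],
    [0,0,0,0,0,0]
  ],
  "claw": 1,
  "newtons": 15
}}

```text
clock: 3.5
position: [0.4581, -0.0902, 0.1298]
ee_rot: [-2.219, 2.222, -0.003]
force: [0.2, -0.6, 7.3]
width: 0.21
```

Request:
{"name": "apply_moves", "arguments": {
  "commands": [
    [0,0,-1,0,0,0],
    [0,0,-2,0,0,0],
    [0,0,-3,0,0,0],
    [0,0,-3.5,0,0,0],
    [0,0,-3.5,0,0,0]
  ]
}}

```text
clock: 4.0
position: [0.4567, -0.0898, 0.2606]
ee_rot: [2.22, -2.222, -0.0]
force: [1.8, -0.1, -0.3]
width: 0.209
```

Request:
{"name": "apply_moves", "arguments": {
  "commands": [
    [0,0,0,0,0,0],
    [0,0,0,0,0,0]
  ]
}}

```text
clock: 4.2
position: [0.4574, -0.09, 0.2597]
ee_rot: [-2.219, 2.222, -0.003]
force: [-0.2, -0.1, -0.8]
width: 0.208
```

```bash
python3 w.py w2; python3 - <<'E'
from h import *
snap('scene','s2');snap('top','t2')
E
```

```text
4.2 [ 0.4574 -0.09    0.2597] 0.20783658397530008 [-0.2347 -0.1114 -0.7696]
632 [230.   7.] 0.1383 [ 0.6011 -0.061   0.1376] [0.0078 0.0286]
2667 [339.  28.] 0.1385 [ 0.5879 -0.1356  0.1378] [0.0341 0.0363]
1196 [154.  70.] 0.1188 [ 0.5646 -0.0002  0.1178] [0.0258 0.0261]
696 [351. 142.] 0.1335 [ 0.511  -0.1504  0.1324] [0.021  0.0205]
925 [181. 172.] 0.1188 [ 0.4858 -0.0148  0.1177] [0.0256 0.0257]
```

View pics/w2.png

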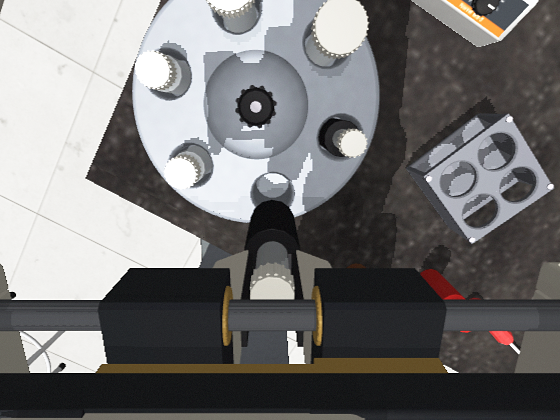

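View pics/s2.png

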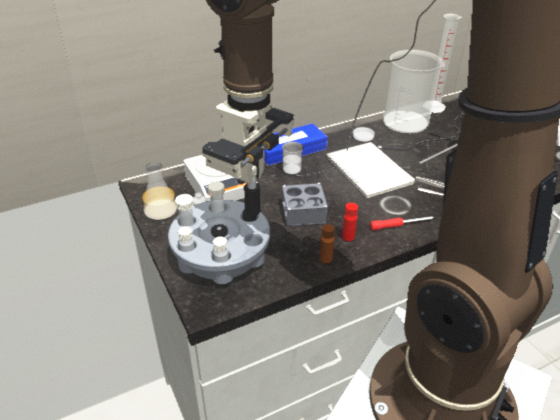

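```bash
cat >> h.py <<'E'
from scipy.optimize import least_squares
def held(c,pos,z0,z1,r,rad=.03):
    P=cloud(c);m=(c['d']>0)&(P[...,2]>z0)&(P[...,2]<z1)&(np.hypot(P[...,0]-pos[0],P[...,1]-pos[1])<rad)
    q=P[m]; 
    if len(q)<15: return len(q)
    z=q[:,2]-q[:,2].mean()
    f=lambda a:np.hypot(q[:,0]-a[0]-a[2]*z,q[:,1]-a[1]-a[3]*z)-r
    s=least_squares(f,[pos[0],pos[1],0,0],loss='soft_l1',f_scale=.001); return len(q),s.x,np.sqrt((s.fun**2).mean()),q[:,2].mean()
E
python3 - <<'E'
from h import *
np.set_printoptions(precision=4,suppress=True)
for f in ['s2','w2','t2']:
    print(f,held(load(f),(.4574,-.09),.158,.208,.016))
E
```

```text
s2 (315, array([ 0.4574, -0.0886,  0.0057,  0.002 ]), np.float64(0.0011628623873035809), np.float64(0.1835352529180817))
w2 (989, array([ 0.4582, -0.0894,  0.0032,  0.    ]), np.float64(0.0001994009267597074), np.float64(0.18575728979057615))
t2 0
```

Request:
{"name": "apply_moves", "arguments": {
  "commands": [
    [3.7,-0.2,0,0,0,0],
    [3.8,-0.2,0,0,0,0],
    [3.8,-0.2,0,0,0,0],
    [3.8,-0.2,0,0,0,0],
    [3.7,0,0,0,0,0]
  ]
}}

```text
clock: 4.85
position: [0.4645, -0.2793, 0.2574]
ee_rot: [2.22, -2.222, -0.003]
force: [1.4, -0.9, -0.1]
width: 0.212
```

Request:
{"name": "apply_moves", "arguments": {
  "commands": [
    [0,0,0,0,0,0],
    [0,0,0,0,0,0]
  ]
}}

```text
clock: 5.05
position: [0.4643, -0.2783, 0.2573]
ee_rot: [2.218, -2.224, -0.004]
force: [0.1, 0.9, -0.9]
width: 0.213
```

```bash
python3 w.py w3; python3 - <<'E'
from h import *
np.set_printoptions(precision=4,suppress=True)
c=load('w3');P=cloud(c)
m=(c['d']>0)&(abs(P[...,2]-.052)<.004)&(np.hypot(P[...,0]-.463,P[...,1]+.309)<.08); q=P[m]
print(cv2.minAreaRect(q[:,:2].astype(np.float32)),len(q))
print(held(c,arm.observe()['position'],.158,.208,.016))
snap('scene','s3'); c=load('s3');print(held(c,arm.observe()['position'],.158,.208,.016))
P=cloud(c);m=(c['d']>0)&(abs(P[...,2]-.052)<.003)&(np.hypot(P[...,0]-.463,P[...,1]+.309)<.08); q=P[m]
print(cv2.minAreaRect(q[:,:2].astype(np.float32)),len(q))
E
```

```text
5.05 [ 0.4643 -0.2783  0.2573] 0.21329713722773458 [ 0.0774  0.938  -0.8728]
3347 [68. 38.] 0.1404 [ 0.5903 -0.135   0.1397] [0.0366 0.0362]
899 [108. 151.] 0.1352 [ 0.5121 -0.1493  0.1344] [0.0204 0.0215]
((0.46516525745391846, -0.309226393699646), (0.09662571549415588, 0.09625454992055893), 39.88605880737305) 4183
(1011, array([ 0.466 , -0.2765,  0.0038, -0.0012]), np.float64(0.00021267814636692848), np.float64(0.18580144521810205))
(270, array([ 0.4654, -0.2756, -0.0057, -0.0064]), np.float64(0.001566717684771012), np.float64(0.1831008847174158))
((0.463147908449173, -0.30822890996932983), (0.09626893699169159, 0.10216902196407318), 40.100196838378906) 497
```

View pics/w3.png

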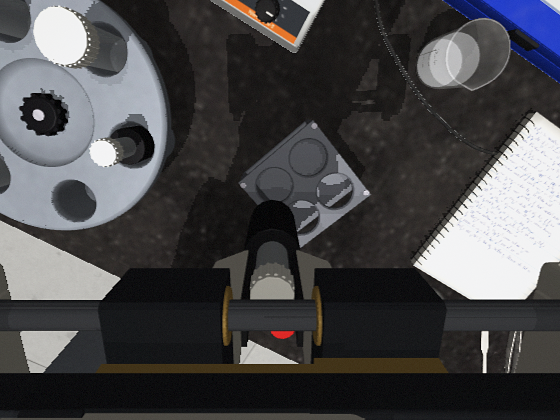

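Request:
{"name": "apply_moves", "arguments": {
  "commands": [
    [0.1,-0.13,2.5,0,0,0],
    [0,0,3,0,0,0],
    [0,0,2.5,0,0,0],
    [0,0,1,0,0,0],
    [0,0,0,0,0,0]
  ]
}}

```text
clock: 5.65
position: [0.4658, -0.2776, 0.1677]
ee_rot: [2.221, -2.221, -0.004]
force: [-0.1, 0.1, -0.3]
width: 0.209
```

Request:
{"name": "apply_moves", "arguments": {
  "commands": [
    [0,0,1,0,0,0],
    [0,0,1,0,0,0],
    [0,0,0.5,0,0,0],
    [0,0,0,0,0,0]
  ]
}}

```text
clock: 6.05
position: [0.4659, -0.2789, 0.1431]
ee_rot: [2.22, -2.223, -0.002]
force: [-0.6, 0.9, -0.9]
width: 0.211
```

Request:
{"name": "apply_moves", "arguments": {
  "commands": [
    [0,0,1,0,0,0],
    [0,0,1,0,0,0],
    [0,0,0.7,0,0,0],
    [0,0,0.3,0,0,0],
    [0,0,0,0,0,0]
  ]
}}

```text
clock: 6.55
position: [0.466, -0.2789, 0.1131]
ee_rot: [2.22, -2.223, -0.002]
force: [-0.3, -0.1, -0.8]
width: 0.207
```

Request:
{"name": "apply_moves", "arguments": {
  "commands": [
    [0,0,0.1,0,0,0],
    [0,0,0,0,0,0]
  ]
}}

```text
clock: 6.75
position: [0.4665, -0.2791, 0.1129]
ee_rot: [-2.22, 2.223, -0.001]
force: [0.3, 0.6, -0.8]
width: 0.213
```

Request:
{"name": "apply_moves", "arguments": {
  "commands": [
    [0,0,0,0,0,0],
    [0,0,0,0,0,0],
    [0,0,0,0,0,0],
    [0,0,0,0,0,0]
  ],
  "claw": -0.1
}}

```text
clock: 7.15
position: [0.4664, -0.2791, 0.1128]
ee_rot: [-2.22, 2.223, -0.0]
force: [-0.2, -0.2, -0.2]
width: 0.506
```

Request:
{"name": "apply_moves", "arguments": {
  "commands": [
    [0,0,-3,0,0,0],
    [0,0,-3,0,0,0],
    [0,0,-3,0,0,0],
    [0,0,-3,0,0,0],
    [0,0,0,0,0,0]
  ]
}}

```text
clock: 7.65
position: [0.4683, -0.2799, 0.2369]
ee_rot: [-2.218, 2.221, -0.011]
force: [0.8, -0.4, 0.7]
width: 0.548
```

```bash
python3 w.py w4; python3 - <<'E'
from h import *
np.set_printoptions(precision=4,suppress=True)
c=load('w4');print(held(c,(.466,-.278),.056,.068,.016), held(c,(.466,-.278),.104,.112,.010,.02))
E
```

```text
7.65 [ 0.4683 -0.2799  0.2369] 0.5480221053206841 [ 0.8463 -0.3725  0.696 ]
3940 [48. 40.] 0.1377 [ 0.5893 -0.136   0.1369] [0.0365 0.0365]
1042 [ 93. 161.] 0.1327 [ 0.5107 -0.15    0.1318] [0.0211 0.0216]
(89, array([ 0.4665, -0.2779, -0.0119, -0.037 ]), np.float64(0.0008827819315786856), np.float64(0.06235793140894539)) (88, array([ 0.4671, -0.278 , -0.0219, -0.0258]), np.float64(0.0005481518599510048), np.float64(0.10855691837842872))
```

View pics/w4.png

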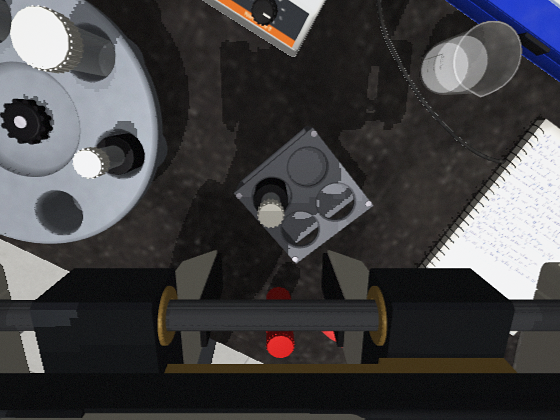

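Request:
{"name": "apply_moves", "arguments": {
  "commands": [
    [-2.9,-2.4,0,0,0,0],
    [-2.9,-2.4,0,0,0,0],
    [-2.9,-2.4,0,0,0,0],
    [-2.9,-2.4,0,0,0,0],
    [-2.8,-2.5,0,0,0,0]
  ]
}}

```text
clock: 8.2
position: [0.5876, -0.1338, 0.2314]
ee_rot: [2.219, -2.222, -0.002]
force: [0.8, -0.3, 0.2]
width: 0.548
```

Request:
{"name": "apply_moves", "arguments": {
  "commands": [
    [0,0,0,0,0,0],
    [0,0,0,0,0,0]
  ]
}}

```text
clock: 8.4
position: [0.5873, -0.1342, 0.2313]
ee_rot: [2.222, -2.22, -0.003]
force: [-0.0, -0.2, 0.4]
width: 0.551
```

Request:
{"name": "apply_moves", "arguments": {
  "commands": [
    [0.05,-0.1,2.5,0,0,0],
    [0,0,3,0,0,0],
    [0,0,3,0,0,0],
    [0,0,1.3,0,0,0],
    [0,0,0,0,0,0]
  ]
}}

```text
clock: 8.9
position: [0.5865, -0.1367, 0.1327]
ee_rot: [2.216, -2.222, -0.005]
force: [-0.5, 0.0, -0.7]
width: 0.549
```

Request:
{"name": "apply_moves", "arguments": {
  "commands": [
    [0,0,0,0,0,0],
    [0,0,0,0,0,0],
    [0,0,0,0,0,0],
    [0,0,0,0,0,0]
  ],
  "claw": 1,
  "newtons": 18
}}

```text
clock: 9.3
position: [0.5895, -0.136, 0.1362]
ee_rot: [-2.219, 2.222, -0.004]
force: [-0.7, -0.3, 6.1]
width: 0.383
```

Request:
{"name": "apply_moves", "arguments": {
  "commands": [
    [0,0,-1,0,0,0],
    [0,0,-2,0,0,0],
    [0,0,-3.5,0,0,0],
    [0,0,-3.5,0,0,0],
    [0,0,-3.5,0,0,0]
  ]
}}

```text
clock: 9.8
position: [0.5881, -0.1355, 0.2717]
ee_rot: [-2.22, 2.223, 0.0]
force: [1.0, 0.2, -0.1]
width: 0.385
```

Request:
{"name": "apply_moves", "arguments": {
  "commands": [
    [0,0,0,0,0,0],
    [0,0,0,0,0,0]
  ]
}}

```text
clock: 10.0
position: [0.5888, -0.1356, 0.271]
ee_rot: [-2.219, 2.222, -0.003]
force: [1.3, 1.3, -2.2]
width: 0.392
```

```bash
cat > m.py <<'E'
import sys
from h import *
np.set_printoptions(precision=4,suppress=True)
r,z0,z1=map(float,sys.argv[2:5]); f=sys.argv[1]
p=arm.observe()['position']; print(p)
for n in 'wrist','scene':
    snap(n,f+n[0]); c=load(f+n[0]); print(n,held(c,p,z0,z1,r))
    P=cloud(c);q=P[(c['d']>0)&(abs(P[...,2]-.08)<.0025)&(np.hypot(P[...,0]-.5366,P[...,1]+.074)<.125)]
    print(' rotor',cv2.minEnclosingCircle(q[:,:2].astype(np.float32)),len(q))
    m=((c['d']>0)&(P[...,2]>.105)&(P[...,2]<.145)&(np.hypot(P[...,0]-.5366,P[...,1]+.074)<.11)).astype(np.uint8)
    k,l,st,ce=cv2.connectedComponentsWithStats(m)
    for i in range(1,k):
        if st[i,4]>60:
            q=P[l==i]; t=np.percentile(q[:,2],95); w=q[q[:,2]>t-.0025]; print('  ',st[i,4],ce[i].round(),t.round(4),((w.max(0)+w.min(0))/2)[:2],w[:,:2].max(0)-w[:,:2].min(0))
E
python3 m.py a5 .015 .165 .22
```

```text
[ 0.5888 -0.1356  0.271 ]
wrist (1033, array([ 0.5887, -0.1354,  0.0036,  0.0041]), np.float64(0.00020614824560441662), np.float64(0.19574402757229167))
 rotor ((0.539570152759552, -0.07466845959424973), 0.10807351022958755) 10285
   1831 [180. 174.] 0.1386 [ 0.6159 -0.0606] [0.0356 0.0357]
   831 [123. 227.] 0.1186 [ 0.5645 -0.0001] [0.025  0.0263]
scene (297, array([ 0.588 , -0.1342,  0.005 , -0.0183]), np.float64(0.0013903331501264671), np.float64(0.19233830593338344))
 rotor ((0.5356754660606384, -0.07216047495603561), 0.10931070894002914) 2561
   306 [184. 204.] 0.1397 [ 0.6136 -0.0565] [0.0346 0.0359]
   121 [248. 200.] 0.1336 [ 0.5093 -0.1487] [0.0183 0.0224]
   148 [184. 233.] 0.12 [0.5611 0.0023] [0.0253 0.0242]
   154 [219. 243.] 0.1196 [ 0.4841 -0.0117] [0.0245 0.0257]
```

Request:
{"name": "apply_moves", "arguments": {
  "commands": [
    [-1.2,3.3,0,0,0,0],
    [-1.2,3.3,0,0,0,0],
    [-1.2,3.3,0,0,0,0],
    [-1.1,3.2,0,0,0,0],
    [0,0,0,0,0,0]
  ]
}}

```text
clock: 10.6
position: [0.4531, -0.0872, 0.2686]
ee_rot: [2.219, -2.219, -0.005]
force: [0.5, -0.9, -0.8]
width: 0.389
```

Request:
{"name": "apply_moves", "arguments": {
  "commands": [
    [0,0,0,0,0,0]
  ]
}}

```text
clock: 10.7
position: [0.4569, -0.0885, 0.2693]
ee_rot: [2.22, -2.222, -0.001]
force: [-0.2, -0.4, 0.5]
width: 0.391
```

```bash
python3 m.py a6 .015 .165 .22
```

```text
[ 0.4569 -0.0885  0.2693]
wrist (1039, array([ 0.4584, -0.0885,  0.0026,  0.0043]), np.float64(0.0002039823727538925), np.float64(0.1957058322690999))
 rotor ((0.5394778251647949, -0.07529526948928833), 0.10880591720342636) 26165
   710 [234.   8.] 0.1399 [ 0.6039 -0.0605] [0.0088 0.0288]
   1120 [160.  70.] 0.1202 [ 0.5658 -0.0004] [0.0252 0.0253]
   657 [350. 140.] 0.1348 [ 0.513  -0.1505] [0.0207 0.0199]
   876 [186. 168.] 0.12 [ 0.4878 -0.015 ] [0.0249 0.0257]
scene (334, array([ 0.4575, -0.0876,  0.0053,  0.0088]), np.float64(0.0012210730827323711), np.float64(0.19319164858741328))
 rotor ((0.535184919834137, -0.07134629786014557), 0.11005976796150208) 2499
   307 [184. 204.] 0.1393 [ 0.615  -0.0588] [0.0335 0.0341]
   147 [184. 233.] 0.1196 [0.5628 0.0029] [0.0258 0.0265]
   153 [219. 243.] 0.1197 [ 0.4848 -0.0121] [0.0243 0.0248]
```

View pics/a6w.png

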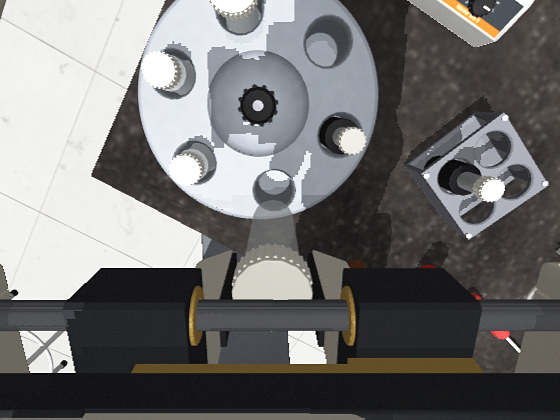

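Request:
{"name": "apply_moves", "arguments": {
  "commands": [
    [0.05,-0.1,2,0,0,0],
    [0,0,2.5,0,0,0],
    [0,0,1.5,0,0,0],
    [0,0,1,0,0,0],
    [0,0,1,0,0,0]
  ]
}}

```text
clock: 11.3
position: [0.4592, -0.0892, 0.1889]
ee_rot: [2.22, -2.223, -0.0]
force: [0.2, 0.1, -0.8]
width: 0.383
```

Request:
{"name": "apply_moves", "arguments": {
  "commands": [
    [0,0,1,0,0,0],
    [0,0,1,0,0,0],
    [0,0,1,0,0,0]
  ]
}}

```text
clock: 11.6
position: [0.4588, -0.0891, 0.1592]
ee_rot: [-2.22, 2.223, -0.001]
force: [0.3, 0.5, -0.5]
width: 0.389
```

Sliding in freely; 2.3 cm to go.

Request:
{"name": "apply_moves", "arguments": {
  "commands": [
    [0,0,1,0,0,0],
    [0,0,0.8,0,0,0],
    [0,0,0.3,0,0,0],
    [0,0,0.1,0,0,0],
    [0,0,0,0,0,0]
  ]
}}

```text
clock: 12.1
position: [0.4587, -0.089, 0.1378]
ee_rot: [-2.22, 2.223, -0.0]
force: [-0.5, -0.6, -0.2]
width: 0.386
```

Request:
{"name": "apply_moves", "arguments": {
  "commands": [
    [0,0,0.15,0,0,0],
    [0,0,0,0,0,0]
  ]
}}

```text
clock: 12.3
position: [0.4587, -0.0891, 0.1364]
ee_rot: [-2.22, 2.223, -0.001]
force: [1.0, -0.3, -0.9]
width: 0.386
```

Request:
{"name": "apply_moves", "arguments": {
  "commands": [
    [0,0,0,0,0,0],
    [0,0,0,0,0,0],
    [0,0,0,0,0,0],
    [0,0,0,0,0,0]
  ],
  "claw": -0.1
}}

```text
clock: 12.7
position: [0.4586, -0.089, 0.1363]
ee_rot: [-2.22, 2.223, -0.0]
force: [0.6, -0.9, -0.5]
width: 0.545
```

Request:
{"name": "apply_moves", "arguments": {
  "commands": [
    [0,0,-1.5,0,0,0],
    [0,0,-3,0,0,0],
    [0,0,-3,0,0,0],
    [0,0,-1.5,0,0,0],
    [0,0,0,0,0,0]
  ]
}}

```text
clock: 13.2
position: [0.4599, -0.0891, 0.2283]
ee_rot: [-2.218, 2.221, -0.005]
force: [-0.7, -0.6, 0.4]
width: 0.547
```

```bash
python3 w.py w7
```

```text
13.2 [ 0.4599 -0.0891  0.2283] 0.5466246007255109 [-0.6812 -0.6374  0.4385]
326 [227.   4.] 0.1365 [ 0.5986 -0.061   0.1357] [0.0026 0.0176]
1507 [141.  69.] 0.1182 [ 0.5642 -0.0001  0.1172] [0.0255 0.0262]
900 [362. 151.] 0.1331 [ 0.511  -0.1504  0.132 ] [0.0207 0.0209]
1144 [172. 183.] 0.1184 [ 0.4857 -0.0149  0.1173] [0.0271 0.0263]
2262 [272. 225.] 0.1383 [ 0.4585 -0.0891  0.1374] [0.0365 0.0358]
```

Request:
{"name": "apply_moves", "arguments": {
  "commands": [
    [-2.2,-2.6,0,0,0,0],
    [-2.3,-2.6,0,0,0,0],
    [-2.3,-2.6,0,0,0,0],
    [-2.2,-2.6,0,0,0,0],
    [0,0,0,0,0,0]
  ]
}}

```text
clock: 13.75
position: [0.5646, 0.005, 0.2244]
ee_rot: [-2.224, 2.217, 0.003]
force: [-0.7, -0.4, -0.2]
width: 0.553
```

Request:
{"name": "apply_moves", "arguments": {
  "commands": [
    [0,0,0,0,0,0]
  ]
}}

```text
clock: 13.85
position: [0.562, 0.0012, 0.2244]
ee_rot: [2.22, -2.22, -0.003]
force: [-1.6, -0.4, 0.2]
width: 0.546
```

Descend to TCP ≈ 0.112.

Request:
{"name": "apply_moves", "arguments": {
  "commands": [
    [0,-0.1,2.5,0,0,0],
    [0,0,3,0,0,0],
    [0,0,3,0,0,0],
    [0,0,2.7,0,0,0],
    [0,0,0,0,0,0]
  ]
}}

```text
clock: 14.35
position: [0.56, -0.0008, 0.1106]
ee_rot: [2.214, -2.22, -0.007]
force: [-0.1, 0.4, 0.3]
width: 0.547
```

Request:
{"name": "apply_moves", "arguments": {
  "commands": [
    [0,0,0,0,0,0],
    [0,0,0,0,0,0],
    [0,0,0,0,0,0],
    [0,0,0,0,0,0],
    [0,0,0,0,0,0]
  ],
  "claw": 1,
  "newtons": 18
}}

```text
clock: 14.85
position: [0.5645, 0.0007, 0.1154]
ee_rot: [-2.219, 2.222, -0.003]
force: [-0.2, -0.3, 6.7]
width: 0.278
```

Request:
{"name": "apply_moves", "arguments": {
  "commands": [
    [0,0,-1,0,0,0],
    [0,0,-2,0,0,0],
    [0,0,-3.5,0,0,0],
    [0,0,-3.5,0,0,0],
    [0,0,-3.5,0,0,0]
  ]
}}

```text
clock: 15.35
position: [0.5632, 0.001, 0.2512]
ee_rot: [2.22, -2.223, -0.0]
force: [0.3, -0.5, -0.3]
width: 0.278
```

Request:
{"name": "apply_moves", "arguments": {
  "commands": [
    [0,0,0,0,0,0],
    [0,0,0,0,0,0]
  ]
}}

```text
clock: 15.55
position: [0.5638, 0.0009, 0.2503]
ee_rot: [-2.219, 2.222, -0.002]
force: [-0.3, 0.2, -2.3]
width: 0.278
```

Request:
{"name": "apply_moves", "arguments": {
  "commands": [
    [3.4,-0.6,0,0,0,0],
    [3.4,-0.6,0,0,0,0],
    [3.4,-0.6,0,0,0,0],
    [3.4,-0.7,0,0,0,0],
    [0,0,0,0,0,0]
  ]
}}

```text
clock: 16.05
position: [0.5875, -0.1417, 0.2473]
ee_rot: [2.209, -2.228, -0.0]
force: [-0.1, -0.1, 0.0]
width: 0.281
```

Request:
{"name": "apply_moves", "arguments": {
  "commands": [
    [0,0,0,0,0,0],
    [0,0,0,0,0,0]
  ]
}}

```text
clock: 16.25
position: [0.588, -0.1339, 0.2482]
ee_rot: [2.221, -2.221, -0.003]
force: [0.5, 0.5, -0.4]
width: 0.278
```

```bash
python3 m.py a8 .015 .165 .215
```

```text
[ 0.588  -0.1339  0.2482]
wrist (1219, array([ 0.5885, -0.1335,  0.0027,  0.0084]), np.float64(0.00021061985642933066), np.float64(0.19300256369354113))
 rotor ((0.5389841198921204, -0.0749436765909195), 0.10881251841783524) 12776
   2205 [175. 178.] 0.1402 [ 0.6176 -0.0606] [0.0349 0.0358]
   209 [238. 354.] 0.1397 [ 0.4643 -0.1023] [0.0157 0.0088]
scene (272, array([ 0.5877, -0.1325, -0.0002,  0.0064]), np.float64(0.0013572332772098978), np.float64(0.19012390654049374))
 rotor ((0.5361183881759644, -0.07079948484897614), 0.11004489660263062) 2442
   308 [184. 204.] 0.1396 [ 0.6141 -0.0581] [0.0349 0.035 ]
   124 [248. 201.] 0.1346 [ 0.5087 -0.1481] [0.017  0.0193]
   327 [252. 223.] 0.1397 [ 0.4572 -0.085 ] [0.0343 0.0327]
   156 [219. 243.] 0.1201 [ 0.4843 -0.0111] [0.0239 0.0247]
```

View pics/a8w.png

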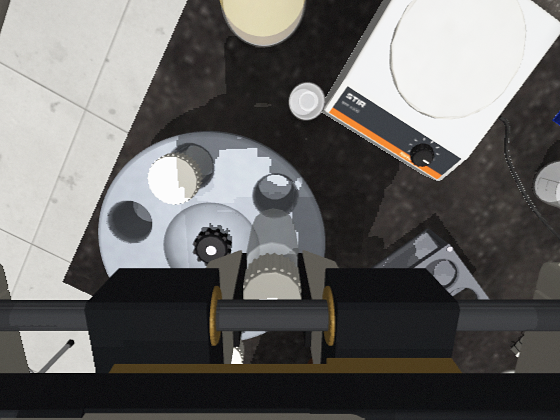

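Request:
{"name": "apply_moves", "arguments": {
  "commands": [
    [0.13,-0.1,2,0,0,0],
    [0,0,2.5,0,0,0],
    [0,0,1.5,0,0,0],
    [0,0,1,0,0,0],
    [0,0,1,0,0,0]
  ]
}}

```text
clock: 16.85
position: [0.5897, -0.1358, 0.1689]
ee_rot: [-2.221, 2.222, -0.0]
force: [-0.4, 0.2, -0.7]
width: 0.277
```

Request:
{"name": "apply_moves", "arguments": {
  "commands": [
    [0,0,1,0,0,0],
    [0,0,1,0,0,0],
    [0,0,1,0,0,0],
    [0,0,1,0,0,0],
    [0,0,0,0,0,0]
  ]
}}

```text
clock: 17.35
position: [0.5886, -0.1364, 0.1276]
ee_rot: [2.219, -2.222, -0.003]
force: [-0.3, 0.7, -1.4]
width: 0.278
```

Request:
{"name": "apply_moves", "arguments": {
  "commands": [
    [0,0,0.7,0,0,0],
    [0,0,0.4,0,0,0],
    [0,0,0.15,0,0,0],
    [0,0,0,0,0,0]
  ]
}}

```text
clock: 17.75
position: [0.5895, -0.1365, 0.1166]
ee_rot: [2.22, -2.223, -0.0]
force: [-1.2, 0.9, -0.1]
width: 0.274
```

Request:
{"name": "apply_moves", "arguments": {
  "commands": [
    [0,0,0,0,0,0],
    [0,0,0,0,0,0],
    [0,0,0,0,0,0],
    [0,0,0,0,0,0]
  ],
  "claw": 0
}}

```text
clock: 18.15
position: [0.5896, -0.1365, 0.1169]
ee_rot: [-2.22, 2.223, -0.0]
force: [0.2, 0.7, -0.2]
width: 0.496
```

Request:
{"name": "apply_moves", "arguments": {
  "commands": [
    [0,0,-1.5,0,0,0],
    [0,0,-3,0,0,0],
    [0,0,-3,0,0,0],
    [0,0,-3,0,0,0],
    [0,0,0,0,0,0]
  ]
}}

```text
clock: 18.65
position: [0.5918, -0.1367, 0.2263]
ee_rot: [-2.217, 2.22, -0.009]
force: [-0.1, -0.2, 1.5]
width: 0.502
```

```bash
python3 w.py w9
```

```text
18.65 [ 0.5918 -0.1367  0.2263] 0.5018436458028848 [-0.1045 -0.2243  1.476 ]
2605 [162. 191.] 0.1375 [ 0.6159 -0.0612  0.1365] [0.036  0.0356]
1034 [272. 220.] 0.1174 [ 0.5894 -0.1364  0.1164] [0.0256 0.0256]
86 [290. 333.] 0.1324 [ 0.5034 -0.1507  0.1313] [0.0055 0.0164]
512 [219. 355.] 0.1308 [ 0.4752 -0.0908  0.1302] [0.0049 0.0199]
```

Request:
{"name": "apply_moves", "arguments": {
  "commands": [
    [2.8,2.4,0,0,0,0],
    [2.8,2.5,0,0,0,0],
    [2.9,2.5,0,0,0,0],
    [2.9,2.5,0,0,0,0],
    [2.8,2.4,0,0,0,0]
  ]
}}

```text
clock: 19.2
position: [0.4645, -0.2792, 0.2206]
ee_rot: [2.219, -2.223, -0.002]
force: [0.6, -0.6, -0.5]
width: 0.5
```

Request:
{"name": "apply_moves", "arguments": {
  "commands": [
    [0,0,0,0,0,0],
    [0,0,0,0,0,0]
  ]
}}

```text
clock: 19.4
position: [0.4654, -0.2788, 0.2209]
ee_rot: [2.217, -2.225, -0.002]
force: [0.7, -0.3, -0.4]
width: 0.503
```

Descend to TCP ≈ 0.112.

Request:
{"name": "apply_moves", "arguments": {
  "commands": [
    [0,-0.1,2.5,0,0,0],
    [0,0,3,0,0,0],
    [0,0,3,0,0,0],
    [0,0,2.4,0,0,0],
    [0,0,0,0,0,0]
  ]
}}

```text
clock: 19.9
position: [0.4662, -0.2757, 0.1094]
ee_rot: [2.222, -2.219, -0.01]
force: [0.3, 0.2, 0.1]
width: 0.501
```

Request:
{"name": "apply_moves", "arguments": {
  "commands": [
    [0,0,0,0,0,0],
    [0,0,0,0,0,0],
    [0,0,0,0,0,0],
    [0,0,0,0,0,0],
    [0,0,0,0,0,0]
  ],
  "claw": 1,
  "newtons": 15
}}

```text
clock: 20.4
position: [0.468, -0.2787, 0.1137]
ee_rot: [-2.219, 2.223, -0.003]
force: [-1.8, 0.6, 5.9]
width: 0.21
```

Request:
{"name": "apply_moves", "arguments": {
  "commands": [
    [0,0,-1,0,0,0],
    [0,0,-2,0,0,0],
    [0,0,-4,0,0,0],
    [0,0,-4,0,0,0],
    [0,0,-4.3,0,0,0]
  ]
}}

```text
clock: 20.9
position: [0.4666, -0.278, 0.2676]
ee_rot: [2.22, -2.223, -0.001]
force: [1.9, -1.3, -0.9]
width: 0.205
```

Request:
{"name": "apply_moves", "arguments": {
  "commands": [
    [0,0,0,0,0,0],
    [0,0,0,0,0,0]
  ]
}}

```text
clock: 21.1
position: [0.4675, -0.2785, 0.2671]
ee_rot: [-2.219, 2.223, -0.004]
force: [-0.4, 0.7, -1.5]
width: 0.209
```

Request:
{"name": "apply_moves", "arguments": {
  "commands": [
    [-4,-1.4,0,0,0,0],
    [-4,-1.4,0,0,0,0],
    [-4,-1.4,0,0,0,0],
    [-4,-1.4,0,0,0,0],
    [-4,-1.4,0,0,0,0]
  ]
}}

```text
clock: 21.6
position: [0.5368, -0.0768, 0.2642]
ee_rot: [2.218, -2.222, -0.003]
force: [0.8, 0.7, -0.4]
width: 0.209
```

Request:
{"name": "apply_moves", "arguments": {
  "commands": [
    [-4,-1.3,0,0,0,0],
    [-3.9,-1.3,0,0,0,0],
    [0,0,0,0,0,0],
    [0,0,0,0,0,0],
    [0,0,0,0,0,0]
  ]
}}

```text
clock: 22.1
position: [0.5629, -0.0009, 0.2647]
ee_rot: [2.217, -2.223, -0.001]
force: [0.6, -0.1, -0.8]
width: 0.212
```

```bash
python3 m.py a10 .016 .165 .215
```

```text
[ 0.5629 -0.0009  0.2647]
wrist (1027, array([ 0.5627, -0.0009,  0.0031,  0.0031]), np.float64(0.00020541926167833412), np.float64(0.19268434886212843))
 rotor ((0.5389518737792969, -0.07506896555423737), 0.10877910256385803) 15117
   2006 [350. 141.] 0.1401 [ 0.6178 -0.0605] [0.0363 0.0358]
   993 [432. 171.] 0.12 [ 0.5902 -0.1366] [0.0252 0.0257]
   772 [441. 261.] 0.1347 [ 0.5121 -0.1508] [0.0209 0.0211]
scene (333, array([ 0.5621, -0.    ,  0.0011, -0.0024]), np.float64(0.0012616205776830162), np.float64(0.19033208000764823))
 rotor ((0.5349972248077393, -0.07092491537332535), 0.10953295975923538) 2417
   117 [216. 195.] 0.1197 [ 0.5865 -0.1328] [0.0191 0.0291]
   126 [248. 201.] 0.1336 [ 0.5097 -0.1479] [0.0187 0.0188]
   331 [252. 223.] 0.1394 [ 0.4562 -0.0873] [0.0367 0.0354]
   158 [219. 243.] 0.1194 [ 0.4846 -0.0118] [0.0244 0.0259]
```

View pics/a10w.png

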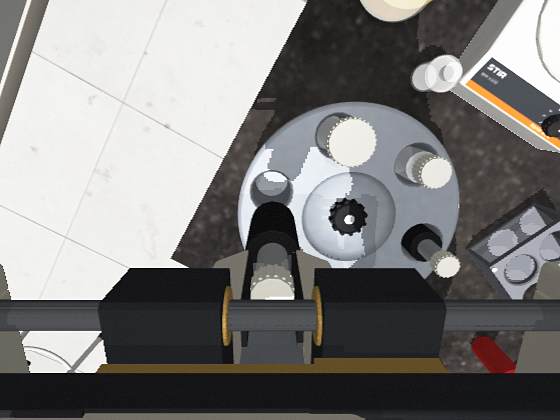

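Request:
{"name": "apply_moves", "arguments": {
  "commands": [
    [-0.17,-0.1,2,0,0,0],
    [0,0,2.5,0,0,0],
    [0,0,1.5,0,0,0],
    [0,0,1,0,0,0],
    [0,0,0.8,0,0,0]
  ]
}}

```text
clock: 22.7
position: [0.5645, 0.0014, 0.1872]
ee_rot: [2.218, -2.224, -0.0]
force: [-0.8, 0.1, 0.3]
width: 0.209
```

Request:
{"name": "apply_moves", "arguments": {
  "commands": [
    [0,0,0.8,0,0,0],
    [0,0,0.8,0,0,0],
    [0,0,0.8,0,0,0],
    [0,0,0.8,0,0,0],
    [0,0,0,0,0,0]
  ]
}}

```text
clock: 23.2
position: [0.5641, 0.0021, 0.1546]
ee_rot: [2.219, -2.222, -0.002]
force: [-0.5, -0.0, 0.1]
width: 0.208
```

Request:
{"name": "apply_moves", "arguments": {
  "commands": [
    [0,0,1,0,0,0],
    [0,0,0.7,0,0,0],
    [0,0,0.4,0,0,0],
    [0,0,0.1,0,0,0],
    [0,0,0,0,0,0]
  ]
}}

```text
clock: 23.7
position: [0.5646, 0.0022, 0.1335]
ee_rot: [2.22, -2.223, -0.0]
force: [-0.5, -0.7, -0.7]
width: 0.212
```

Request:
{"name": "apply_moves", "arguments": {
  "commands": [
    [0,0,0.15,0,0,0],
    [0,0,0,0,0,0]
  ]
}}

```text
clock: 23.9
position: [0.5648, 0.0022, 0.1323]
ee_rot: [-2.22, 2.223, -0.0]
force: [-0.5, -0.6, -0.5]
width: 0.209
```

Request:
{"name": "apply_moves", "arguments": {
  "commands": [
    [0,0,0,0,0,0],
    [0,0,0,0,0,0],
    [0,0,0,0,0,0],
    [0,0,0,0,0,0]
  ],
  "claw": 0
}}

```text
clock: 24.3
position: [0.5647, 0.0024, 0.1323]
ee_rot: [-2.22, 2.223, -0.0]
force: [0.3, 0.4, -0.1]
width: 0.485
```

Request:
{"name": "apply_moves", "arguments": {
  "commands": [
    [0,0,-1.5,0,0,0],
    [0,0,-3,0,0,0],
    [0,0,-3,0,0,0],
    [0,0,-3,0,0,0],
    [0,0,-3,0,0,0]
  ]
}}

```text
clock: 24.8
position: [0.5645, 0.0023, 0.2685]
ee_rot: [-2.22, 2.223, -0.0]
force: [1.1, 0.9, 1.2]
width: 0.504
```

Request:
{"name": "apply_moves", "arguments": {
  "commands": [
    [1,3,-1,0,0,0],
    [1,4,0,0,0,0],
    [0,4,0,0,0,0],
    [0,4,0,0,0,0],
    [0,0,0,0,0,0]
  ]
}}

```text
clock: 25.3
position: [0.41, -0.0178, 0.2771]
ee_rot: [2.218, -2.221, -0.001]
force: [0.5, -0.0, 0.2]
width: 0.498
```

```bash
python3 w.py w11; python3 - <<'E'
from h import *
np.set_printoptions(precision=4,suppress=True)
snap('top','t11'); 
for f in 't11',:
    c=load(f);P=cloud(c)
    m=((c['d']>0)&(P[...,2]>.105)&(P[...,2]<.145)&(np.hypot(P[...,0]-.5366,P[...,1]+.074)<.11)).astype(np.uint8)
    k,l,st,ce=cv2.connectedComponentsWithStats(m)
    for i in range(1,k):
        if st[i,4]>40:
            q=P[l==i]; t=np.percentile(q[:,2],95); w=q[q[:,2]>t-.003]; print(ce[i].round(),t,(w.max(0)+w.min(0))[:2]/2,np.ptp(w[:,:2],0))
E
```

```text
25.3 [ 0.41   -0.0178  0.2771] 0.4982636692783837 [ 0.5329 -0.0102  0.2209]
446 [246.   8.] 0.1357 [0.5623 0.002  0.1347] [0.0089 0.0194]
921 [441.  78.] 0.1355 [ 0.5151 -0.1498  0.1346] [0.0206 0.0217]
828 [268. 111.] 0.1207 [ 0.4899 -0.0139  0.1197] [0.0253 0.0256]
1838 [360. 146.] 0.1404 [ 0.4628 -0.0888  0.1395] [0.0353 0.0355]
[174. 144.] 0.14137132261922966 [ 0.6155 -0.0595] [0.033  0.0349]
[218. 161.] 0.12136458300212398 [ 0.5887 -0.1348] [0.0246 0.0252]
[138. 173.] 0.13655986020411523 [0.5626 0.0019] [0.0195 0.0197]
[225. 202.] 0.1362873541202983 [ 0.5101 -0.1493] [0.0191 0.0192]
[148. 218.] 0.12158581704018674 [ 0.4842 -0.0143] [0.0248 0.0244]
[190. 232.] 0.14116031010307148 [ 0.4589 -0.0907] [0.0346 0.0307]
```

View pics/w11.png

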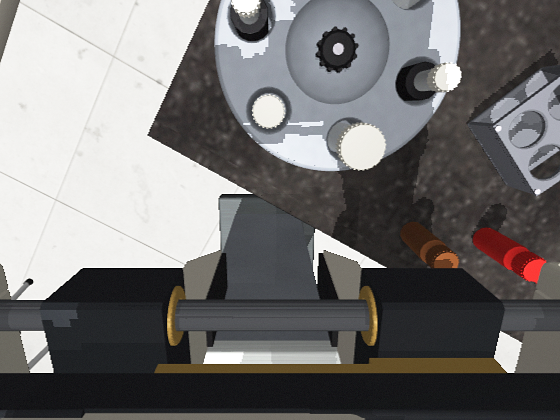

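View pics/t11.png

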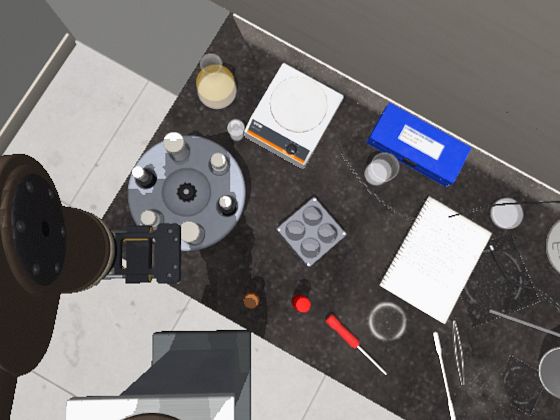

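```bash
python3 -c "
from cell import order
print(order.sign_off())"
```

```text
the job is handed in; nothing more can be done
None
```

The rotor is rebalanced and the job was handed in at about 25 s of the 96 s allowed. The sign-off gave no verdict.

**Moves:** I made four transfers:
1. One sleeved tube went to the rack.
2. A wide-cap tube went into the bore that sleeved tube had left.
3. A necked bottle went into the bore the wide-cap tube had left.
4. The sleeved tube went from the rack into the bore the necked bottle had left.

The other three tubes stayed where they were.

**Last checks from the top camera:**
- **Spacing:** the two of each kind are in opposite bores, about 160 mm apart (wide-cap and necked about 159–160, sleeved 160).
- **Seating:** cap tops within each pair match to 0.3 mm. All read about 2 mm above nominal, the same as before the moves, so the moved tubes sit as low as the untouched ones.
- **Other items:** the beaker and weighing bottle look unmoved in the picture. The rack is empty and the gripper is clear.

**Disagreements:** the three cameras differed by 2–5 mm in position, mostly about the calibration error. I set the targets by averaging them against the measured tool position. No jamming forces showed while the tubes went in.

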